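# Gauge the blind bore of a camera mount

### The arm

A 6-joint arm with a two-finger parallel gripper is mounted at the origin on the work surface. World frame = base frame: x ahead of the robot, y to its left, z up, the work surface at z = 0. Lengths are in m, angles in rad, forces in N, time in s.
With the tool pointing down it reaches from about 0.375 to 0.975 m from the base axis. Payload 3.8 kg.
Tool frame: the origin (TCP) lies at the very end of the fingers, on their centre line; the grasp point (between the pads) lies 19 mm behind it (bot.tcp_to_grasp is the z of the grasp point in the tool frame, in m); z points along the fingers, y is the direction in which the jaws open and shut (so a half turn about z gives the same grasp; the last joint's range is limited). The gripper opens to 85 mm and grips with 20 to 120 N. Pads are 22 mm wide; open, the fingers measure 114 mm over their backs; the gripper's body (76 mm by 85 mm) begins 54 mm behind the grasp point. The pads swing forward as they close: fully open they stand 13 mm farther back than shut.
Start: joints at [1.266, 0.264, 1.604, -0, 1.274, -0.037], TCP at [0.179, 0.651, 0.231] pointing down, gripper open.
Joint ranges: [-2.63, 2.63], [-0.94, 2.18], [0.31, 2.57], [-1.31, 4.45], [0, 2.66], [-2.55, 2.55]. Speed limits (rad/s): [2.57, 2.57, 3.14, 3.14, 3.14, 3.14].

### API

Orientations are given as a rotation vector (axis times angle).
In Python, from workcell import status, vision, job, bot gives the robot as it stands.
- The arm moves only by the tool apply_moves, never from a script. Its argument "deltas" is a list of rows, each a list of 7 numbers: the shift along the tool's x, y, z in m, then the turn, a rotation vector about the tool's x, y, z in rad, then the closure, from 0 (fully open) to 1 (shut). In form: [[x, y, z, rx, ry, rz, jaw], ...]. A call has 1 to 8 rows; each row is the pose to reach, as a shift and turn from the pose commanded when the call began, along the tool's axes at that moment; what a row does not reach only later rows make up. A row lasts 1/12 s, in which the tool goes at most 41.7 mm and 7.16 degrees, less where a joint would pass 70% of its speed; a pose out of reach is approached as far as the arm can. A call with a gripper value outside its range is refused whole. The fingers move at their own pace and stop on an object; "squeeze" is the grip in N (left out, the last holds). Time passes only in rows, so rows that repeat a pose let the fingers close. It gives the time, the measured TCP pose, the force and the opening at its end, in the units of the state.
- status.read_state(): the state, without advancing time (a new reading comes with each control period).
- vision.read_camera(name): name is "scene" or "side" or "wrist"; returns the picture (384x512x3 uint8, red, green, blue); there is no depth.
- vision.get_calibration(name): a dict with "fov_y" (degrees; the focal length in pixels is half the picture's height over the tangent of half this angle, whatever the lens; pixels are square), "cx", "cy" (the principal point, pixels), "R" (3x3) and "t" (3): a world point X has camera coordinates R X + t; the wrist camera has in their place "tool_from_camera" (4x4, takes a point from camera to tool coordinates, whose origin is the TCP and whose axes are the flange's). Camera axes: x right, y down, z forward; pixel columns grow to the right and rows downward; lengths in m; the calibration is good to about 2 mm. A picture is of the moment at which its call begins: read the wrist's pose just before it. get_calibration takes no time and is no camera call.
- job.finish_job(): hands the job in, once; it reports no verdict.
The state is a dict: "time": time; "q": joint angles; "joint_vel": joint speeds; "joint_torque": joint torques, N m; "tool_pos": TCP position; "tcp_rot": TCP orientation; "wrist_force": force on the tool from outside, world axes, zero at the start; "torque": the same for the moment, N m; "width": opening from 0.0 (shut) to 1.0 (fully open).
Only numpy, scipy, OpenCV 4.12 (cv2) and the standard library are available. Lean on these libraries where they do the work, as an engineer would, in place of code of your own. Each camera call takes 0.05 s, during which the arm holds its last target. There are 200 camera calls.

### The job

Take the depth gauge out of its grey holder and put its rod into the bore of the aluminium camera mount, then press it gently down through the drag of its brass collar until you feel the rod touch the bottom of the bore; stop there, as the thin bottom must not be pressed hard. Leave the gauge standing upright in the bore, rod on the bottom and collar on the mount's top face so that it marks the depth, and do not disturb the things around it.

Things in the scene. Friction and masses are not known exactly. Their poses are not given: they have to be found in the camera images.
- gauge: Depth gauge: straight steel rod 10 mm across, 115 mm long, then a round steel thumb flange 50 mm across and 6 mm thick, and on top of that a white cylindrical head 24 mm across and 36 mm tall (157 mm overall), 0.15 to 0.24 kg. Loose; starts upright in the holder. Origin at the centre of the rod's flat lower end (its tip, bevelled to 7 mm over the last 2.5 mm), z along the rod towards the head. Grip it by the head, above the flange.
- gauge_tip (a point): Centre of the rod's flat lower end.
- gauge_head (a point): Middle of the white head, on the axis, 143 mm above the tip, 14 mm below the head's top and 22 mm above the flange's upper face.
- collar_under (a point): Centre of the underside of the brass collar, a disc 29 mm across and 10 mm thick round the rod. At the start it is 24 to 30 mm above the tip. The collar drags on the rod: about 4 N slides it up, it stays where it is left and the gauge's own weight does not move it; it can rise to 99 mm above the tip.
- mount: Cast aluminium camera mount, screwed down: a square post 56 mm wide and 85 mm tall on a 110 mm square flange 9 mm thick. Origin at the centre of its underside, z up. In the middle of its top face is one upright blind bore, 13 mm across, with a 3 mm bevel at the mouth. The bore's flat rigid bottom (the end of a steel plug, plug_c0) cannot be seen: it lies 38 to 68 mm below the mouth, different each time, and is to be found by touch. It must not be pressed with more than 25 N.
- mouth (a point): Centre of the bore's mouth, in the top face of the mount, 85 mm above the desk.
- holder: Grey block 75 mm square and 40 mm tall on a 90 mm rubber foot, fixed. Origin at the centre of its underside. The gauge stands in a hole 12 mm across and 22 mm deep in its top, tip 18 mm above the desk.
- mug: Black mug, 82 mm across, 95 mm tall, handle at the side; bystander. Origin at the centre of its underside.
- camera: White dome camera, 110 mm across, 74 mm tall, with a black dome; bystander. Origin at the centre of its underside.
- mouse: Black computer mouse, 105 x 60 x 34 mm; bystander. Origin at the centre of its underside.
- heatsink: Finned aluminium heat sink, 90 x 70 x 35 mm; bystander. Origin at the centre of its underside.
Mind the look-alikes: they are no part of the job. What is shaped like the mount but brown or pink is not meant. There is more than one size of the gauge; the one meant has the size given above.

How it is judged:
By the outcome, as a careful person would: the job done as asked, in the order asked, and still so for the second after the job is handed in, with the robot touching nothing.
It also fails if it takes over 50 s, if anything falls off the work surface, if the arm or the gripper's body presses on something with over 40 N, if the wrist force passes 120 N, or if a joint passes its speed limit or range.

## Working session

There is one attempt and no reset: what is moved stays moved. The work goes in short steps, Python scripts to look and compute and a tool call to move; the robot and the scene stay as the last step left them, time stands still between calls to the robot, and variables do not carry over. Pictures are saved under pics/ and viewed, about 8 in all and at most 12, crops included, and the job is handed in when it is done.

Besides the shell and the picture viewer there is one more tool, called in YAML: its name, and indented under it one key for each argument. apply_moves: Moves the arm, as the interface text tells. Its arguments: {"type":"object","properties":{"deltas":{"type":"array","items":{"type":"array","items":{"type":"number"}}},"squeeze":{"type":"number"}},"required":["deltas"]}

```bash
mkdir -p pics
cat > h.py <<'E'
import numpy as np, cv2
from scipy.spatial.transform import Rotation as Ro
from workcell import status, vision, job, bot
def cam(n):
    s=status.read_state(); im=vision.read_camera(n); c=vision.get_calibration(n)
    f=192/np.tan(np.radians(c["fov_y"])/2)
    if n=="wrist":
        T=np.eye(4);T[:3,:3]=Ro.from_rotvec(s["tcp_rot"]).as_matrix();T[:3,3]=s["tool_pos"]
        W=T@np.array(c["tool_from_camera"]); R=W[:3,:3].T; t=-R@W[:3,3]
    else: R=np.array(c["R"]);t=np.array(c["t"])
    return im,(f,c["cx"],c["cy"],R,t)
def ray(k,u,v):
    f,cx,cy,R,t=k; d=R.T@np.array([(u-cx)/f,(v-cy)/f,1]); return -R.T@t,d/np.linalg.norm(d)
def plane(k,u,v,z):
    o,d=ray(k,u,v); return o+d*(z-o[2])/d[2]
def proj(k,X):
    f,cx,cy,R,t=k; p=R@np.asarray(X,float)+t; return np.array([f*p[0]/p[2]+cx,f*p[1]/p[2]+cy])
def cross(a,b):
    (o1,d1),(o2,d2)=a,b
    A=np.stack([d1,-d2],1); s=np.linalg.lstsq(A,o2-o1,rcond=None)[0]
    p,q=o1+s[0]*d1,o2+s[1]*d2; return (p+q)/2,np.linalg.norm(p-q)
def save(n,im): cv2.imwrite("pics/"+n+".png",im[:,:,::-1])
E
python3 - <<'E'
from h import *
a,ka=cam("scene"); b,kb=cam("side"); w,kw=cam("wrist")
for n,i in zip(("scene","side","wrist"),(a,b,w)): save(n,i)
for k in (ka,kb,kw): print(k[0],-k[3].T@k[4],k[3][2])
s=status.read_state(); print(s["tool_pos"],s["tcp_rot"],s["wrist_force"],bot.tcp_to_grasp, vision.get_calibration("scene").keys())
E
```

```text
497.3202408145747 [1.06073576 0.74639489 1.07047853] [-0.41165471 -0.59983523 -0.68610356]
423.17578152307414 [-0.07288478 -0.99738506  0.81434861] [ 0.42506469  0.72995524 -0.53524326]
313.06863585358536 [0.100259   0.6721659  0.37315087] [ 0.30209291 -0.08342635 -0.94962093]
[0.17846684 0.65038826 0.23026464] [-4.19414945e-01 -3.11318385e+00  2.69050135e-03] [ 0.46001582 -0.4705348   0.85515544] -0.0187 dict_keys(['fov_y', 'cx', 'cy', 'R', 't'])
```

View pics/scene.png

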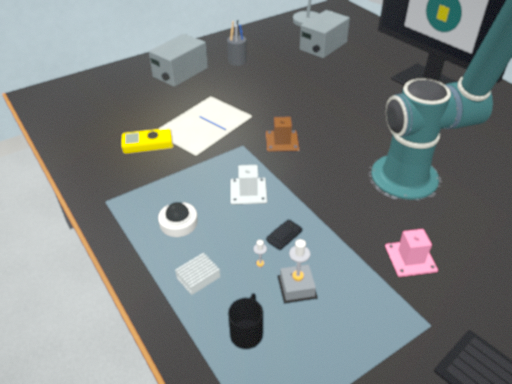

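View pics/side.png

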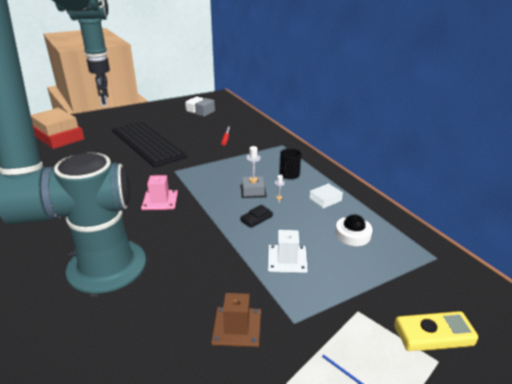

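The scene view shows two gauges. The large one stands in the grey holder (head at scene 299,247 and side 253,153). A smaller one stands on the mat (scene 260,245, side 280,182). Of the three mounts, the aluminium one (scene 248,185, side 288,250) is meant, and the brown (282,135) and pink (411,252) are decoys. I'll enlarge both views to confirm and measure.

Run:
```python
from h import *
a=cv2.imread("pics/scene.png");b=cv2.imread("pics/side.png")
A=cv2.resize(a[155:305,225:325],None,fx=4,fy=4,interpolation=cv2.INTER_CUBIC)
B=cv2.resize(b[140:275,237:312],None,fx=4,fy=4,interpolation=cv2.INTER_CUBIC); B=cv2.copyMakeBorder(B,0,60,0,0,0)
cv2.imwrite("pics/crop.png",np.hstack([A,B]))
_,ka=cam("scene");_,kb=cam("side")
for n,p,q in (("head",(300,243.5),(253.5,153)),("small",(260,244),(280,180)),("mount top",(248,172.5),(289,238))):
    print(n,cross(ray(ka,*p),ray(kb,*q)))
```

```text
head (array([0.54790411, 0.14416744, 0.15964272]), np.float64(0.002933052225652859))
small (array([0.59573446, 0.04296503, 0.09163706]), np.float64(0.0018774568639741754))
mount top (array([ 0.46171197, -0.22398545,  0.07846268]), np.float64(0.002599313735791784))
```

View pics/crop.png

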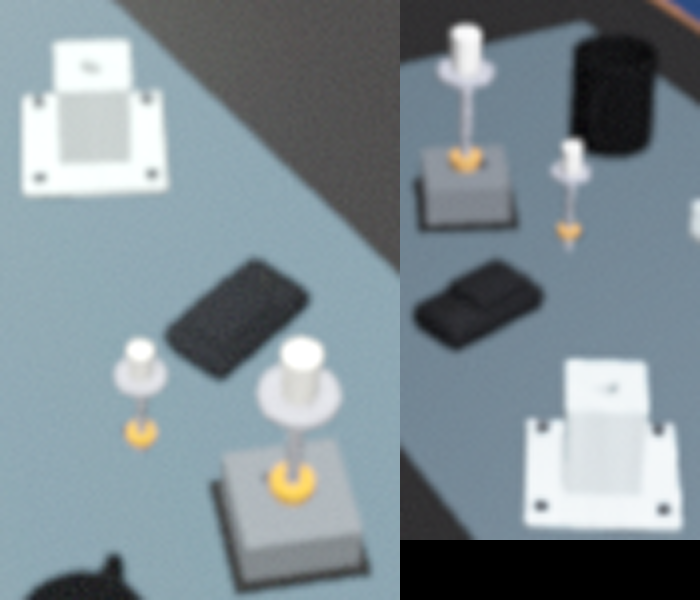

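The crop confirms the picks: the large gauge in the holder (head top crop 301,350), and the aluminium mount with one bore (crop 91,67). I'm moving towards the gauge.

apply_moves:
  deltas:
    - [-0.03, -0.024, -0.005, 0, 0, 0, 0]
    - [-0.06, -0.048, -0.01, 0, 0, 0, 0]
    - [-0.09, -0.072, -0.02, 0, 0, 0, 0]
    - [-0.12, -0.096, -0.03, 0, 0, 0, 0]
    - [-0.15, -0.12, -0.04, 0, 0, 0, 0]
    - [-0.18, -0.144, -0.04, 0, 0, 0, 0]
    - [-0.21, -0.168, -0.04, 0, 0, 0, 0]
    - [-0.24, -0.192, -0.04, 0, 0, 0, 0]

```text
time: 0.92
tool_pos: [0.36, 0.4007, 0.2718]
tcp_rot: [0.419, 3.113, 0.001]
wrist_force: [0.6, 0.4, -0.4]
width: 1.001
```

apply_moves:
  deltas:
    - [-0.03, -0.024, 0, 0, 0, 0, 0]
    - [-0.06, -0.048, 0, 0, 0, 0, 0]
    - [-0.09, -0.072, 0, 0, 0, 0, 0]
    - [-0.12, -0.096, 0, 0, 0, 0, 0]
    - [-0.15, -0.12, 0, 0, 0, 0, 0]
    - [-0.18, -0.144, 0, 0, 0, 0, 0]
    - [-0.21, -0.168, 0, 0, 0, 0, 0]
    - [-0.24, -0.192, 0, 0, 0, 0, 0]

```text
time: 1.58
tool_pos: [0.5406, 0.1518, 0.2714]
tcp_rot: [0.42, 3.113, 0.0]
wrist_force: [0.7, 1.0, -0.3]
width: 1.002
```

Run:
```python
from h import *
s=status.read_state(); print(s["time"],s["tool_pos"],s["tcp_rot"],s["q"],s["wrist_force"])
w,kw=cam("wrist"); save("w1",w); print(proj(kw,[.548,.144,.175]))
g=w.astype(int); m=((g.min(2)>170)).astype(np.uint8)
n,l,st,c=cv2.connectedComponentsWithStats(m)
for i in range(1,n):
    if st[i,4]>150: print(st[i],c[i],plane(kw,*c[i],.175))
```

```text
1.5833 [0.54063368 0.151805   0.27142385] [4.19649739e-01 3.11311384e+00 3.23811488e-04] [ 2.29336604e-01  2.61871996e-02  1.80020191e+00  8.10524298e-05
  1.31482966e+00 -1.07349437e+00] [ 0.68868547  1.0325833  -0.28769607]
[249.07663335 211.65434498]
[  0 151  11  73 619] [  5.02584814 187.17285945] [ 0.47661303 -0.03742597  0.175     ]
[ 236  182   47   51 1389] [258.20230382 207.48596112] [0.54648141 0.15213863 0.175     ]
[169 243  24  19 234] [178.32051282 252.77777778] [0.56809425 0.07554695 0.175     ]
[   4  304   70   35 1013] [ 34.46495558 316.32181639] [ 0.5946113  -0.07398187  0.175     ]
```

View pics/w1.png

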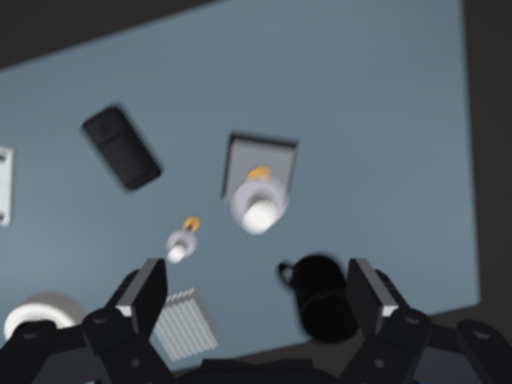

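The wrist view shows the gauge's head top at about (261,216), with its collar at (259,173). The small gauge is at (177,253) and the mug is clear to the right.

Run:
```python
from h import *
_,kw=cam("wrist"); s=status.read_state()
w=cv2.imread("pics/w1.png")[:,:,::-1].astype(int)
R=Ro.from_rotvec(s["tcp_rot"]).as_matrix()
for th in (200,215,228,238):
    m=(w.min(2)>th).astype(np.uint8); m[:,:230]=0;m[:,290:]=0
    n,l,st,c=cv2.connectedComponentsWithStats(m)
    i=1+st[1:,4].argmax(); x,y,ww,h,ar=st[i]
    u,v=x+(ww-1)/2,y+h-1-15.5
    P=plane(kw,u,v,.175); print(th,st[i],(u,v),P,R.T@(P-s["tool_pos"]))
hsv=cv2.cvtColor(w.astype(np.uint8),cv2.COLOR_RGB2HSV)
m=((hsv[:,:,1]>130)&(abs(hsv[:,:,0].astype(int)-18)<10)).astype(np.uint8); m[:,:230]=0
ys,xs=np.nonzero(m); print(xs.min(),xs.max(),ys.min(),ys.max(),plane(kw,(xs.min()+xs.max())/2,ys.min()+10,.055))
```

```text
200 [244 204  33  27 629] (np.float64(260.0), np.float64(214.5)) [0.55701435 0.14578904 0.175     ] [-0.01466073  0.00088413  0.09616804]
215 [245 206  30  24 512] (np.float64(259.5), np.float64(213.5)) [0.55605828 0.14562653 0.175     ] [-0.01378403  0.00046954  0.09616712]
228 [247 208  25  20 377] (np.float64(259.0), np.float64(211.5)) [0.55426114 0.14569607 0.175     ] [-1.20348520e-02  5.13298723e-05  9.61646342e-02]
238 [250 210  19  16 230] (np.float64(259.0), np.float64(209.5)) [0.55258036 0.14615796 0.175     ] [-1.02917852e-02  4.23037912e-05  9.61614943e-02]
249 262 169 175 [0.55784209 0.1410318  0.055     ]
```

Run:
```python
from h import *
_,ka=cam("scene");_,kb=cam("side");_,kw=cam("wrist")
print(cross(ray(ka,300.2,243.3),ray(kb,253.5,148)))
print(plane(ka,300.2,243.3,.175),plane(kb,253.5,148,.175),plane(kw,260,216,.175))
print("mouth",plane(ka,247.75,172,.085),plane(kb,288.9,237,.085))
```

```text
(array([0.55386683, 0.15326383, 0.17311655]), np.float64(0.0010123356326713932))
[0.55447053 0.15473344 0.175     ] [0.55238761 0.14950362 0.175     ] [0.55325607 0.15249776 0.175     ]
mouth [ 0.4639898 -0.2191951  0.085    ] [ 0.46023952 -0.22760204  0.085     ]
```

```bash
cat >> h.py <<'E'
def delta(P):
    s=status.read_state(); R=Ro.from_rotvec(s["tcp_rot"]).as_matrix()
    return s["time"],s["tool_pos"],(R.T@(np.array(P)-s["tool_pos"])).round(4),s["wrist_force"].round(1) if hasattr(s["wrist_force"],"round") else s["wrist_force"],s["width"]
E
python3 -c "
from h import *
print(delta([.554,.151,.146]))"
```

```text
(1.8333, array([0.53958998, 0.15362558, 0.27101455]), array([-0.0147,  0.0013,  0.125 ]), array([ 0.2, -0.1,  0.5]), 1.001492179110807)
```

apply_moves:
  deltas:
    - [-0.007, 0.0005, 0.02, 0, 0, 0, 0]
    - [-0.015, 0.001, 0.04, 0, 0, 0, 0]
    - [-0.015, 0.001, 0.06, 0, 0, 0, 0]
    - [-0.015, 0.001, 0.08, 0, 0, 0, 0]
    - [-0.015, 0.001, 0.095, 0, 0, 0, 0]
    - [-0.015, 0.001, 0.11, 0, 0, 0, 0]
    - [-0.015, 0.001, 0.118, 0, 0, 0, 0]
    - [-0.015, 0.001, 0.123, 0, 0, 0, 0]
  squeeze: 50

```text
time: 2.5
tool_pos: [0.553, 0.1518, 0.1469]
tcp_rot: [-0.416, -3.112, 0.001]
wrist_force: [0.5, 0.7, 0.4]
width: 1.0
```

Run:
```python
from h import *
print(delta([.554,.151,.146]))
w,kw=cam("wrist"); save("w2",w); print(proj(kw,[.554,.151,.175]))
```

```text
(2.5, array([0.5530052 , 0.15181797, 0.14691716]), array([-0.0012, -0.0005,  0.0009]), array([0.5, 0.7, 0.4]), 1.0004897522315381)
[254.50909485 296.20853641]
```

View pics/w2.png

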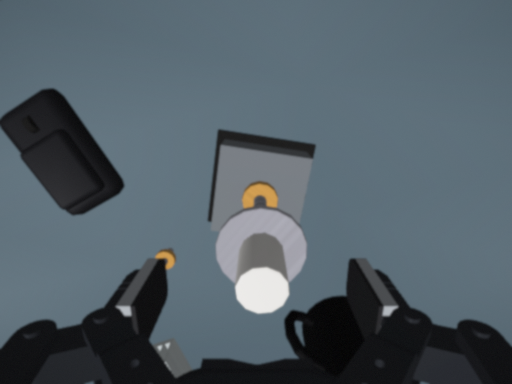

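The head top is at (262,288) between the fingers, about 2–3 mm off centre. I'll correct that and close.

apply_moves:
  deltas:
    - [0.002, 0.002, 0, 0, 0, 0, 0]
    - [0.002, 0.002, 0, 0, 0, 0, 0.4]
    - [0.002, 0.002, 0, 0, 0, 0, 0.6]
    - [0.002, 0.002, 0, 0, 0, 0, 0.8]
    - [0.002, 0.002, 0, 0, 0, 0, 1]
    - [0.002, 0.002, 0, 0, 0, 0, 1]
    - [0.002, 0.002, 0, 0, 0, 0, 1]
    - [0.002, 0.002, 0, 0, 0, 0, 1]
  squeeze: 50

```text
time: 3.22
tool_pos: [0.5538, 0.1531, 0.149]
tcp_rot: [0.42, 3.112, 0.001]
wrist_force: [-0.4, -0.6, 3.4]
width: 0.263
```

apply_moves:
  deltas:
    - [0, 0, 0, 0, 0, 0, 1]
    - [0, 0, 0, 0, 0, 0, 1]
    - [0, 0, 0, 0, 0, 0, 1]
    - [0, 0, 0, 0, 0, 0, 1]

```text
time: 3.55
tool_pos: [0.5537, 0.1531, 0.1489]
tcp_rot: [0.419, 3.112, 0.001]
wrist_force: [0.0, -0.4, 5.4]
width: 0.257
```

apply_moves:
  deltas:
    - [0, 0, -0.01, 0, 0, 0, 1]
    - [0, 0, -0.02, 0, 0, 0, 1]
    - [0, 0, -0.035, 0, 0, 0, 1]
    - [0, 0, -0.055, 0, 0, 0, 1]
    - [0, 0, -0.08, 0, 0, 0, 1]
    - [0, 0, -0.105, 0, 0, 0, 1]
    - [0, 0, -0.12, 0, 0, 0, 1]
    - [0, 0, -0.12, 0, 0, 0, 1]

```text
time: 4.22
tool_pos: [0.5552, 0.1535, 0.2733]
tcp_rot: [0.418, 3.107, 0.004]
wrist_force: [1.1, -0.1, -1.9]
width: 0.263
```

Run:
```python
from h import *
print(delta([.462,-.223,.267]))
w,kw=cam("wrist"); a,ka=cam("scene"); b,kb=cam("side")
f=lambda i:cv2.resize(i,None,fx=.78,fy=.78,interpolation=cv2.INTER_AREA)
A=cv2.resize(a[170:320,240:340],None,fx=2.5,fy=2.5);B=cv2.resize(b[90:240,200:300],None,fx=2.5,fy=2.5)
im=np.hstack([np.vstack([w[150:],])[:, 150:370],np.zeros((234,1,3),np.uint8)])
h=max(A.shape[0],im.shape[0]); p=lambda x:cv2.copyMakeBorder(x,0,h-x.shape[0],0,0,0)
save("lift",np.hstack([p(im),p(A),p(B)]))
print(status.read_state()["wrist_force"],status.read_state()["width"])
```

```text
(4.2167, array([0.55520218, 0.15347985, 0.27329034]), array([-0.0097, -0.3877,  0.0051]), array([ 1.1, -0.1, -1.9]), 0.2634400046870447)
[-0.3122639  -0.05127623 -3.28537785] 0.2589614721459593
```

View pics/lift.png

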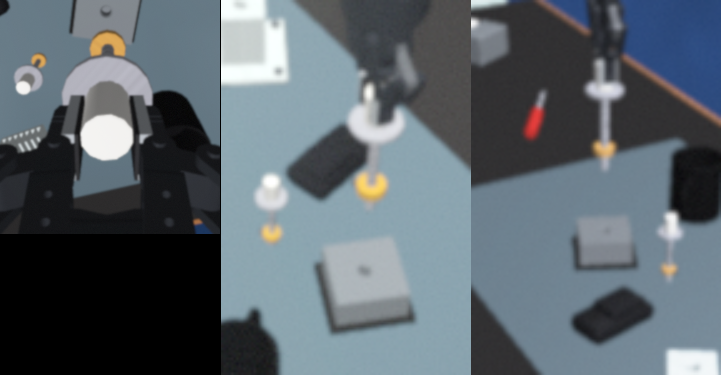

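The gauge is held upright and is out of the holder, and nothing else has moved. Next I'll go towards the mount and stop about 8 cm short to see the bore.

apply_moves:
  deltas:
    - [-0.001, -0.03, 0, 0, 0, 0, 1]
    - [-0.002, -0.065, 0, 0, 0, 0, 1]
    - [-0.004, -0.1, 0, 0, 0, 0, 1]
    - [-0.006, -0.14, 0, 0, 0, 0, 1]
    - [-0.008, -0.18, 0, 0, 0, 0, 1]
    - [-0.009, -0.22, 0, 0, 0, 0, 1]
    - [-0.01, -0.26, 0, 0, 0, 0, 1]
    - [-0.01, -0.29, 0, 0, 0, 0, 1]

```text
time: 5.03
tool_pos: [0.4837, -0.1315, 0.2658]
tcp_rot: [-0.42, -3.109, 0.001]
wrist_force: [-1.1, -0.5, -2.8]
width: 0.264
```

apply_moves:
  deltas:
    - [0, -0.01, 0, 0, 0, 0, 1]
    - [0, -0.015, 0, 0, 0, 0, 1]
    - [0, -0.015, 0, 0, 0, 0, 1]
    - [0, -0.015, 0, 0, 0, 0, 1]

```text
time: 5.37
tool_pos: [0.4819, -0.1427, 0.2672]
tcp_rot: [-0.419, -3.112, -0.002]
wrist_force: [0.6, 0.6, -2.3]
width: 0.263
```

Run:
```python
from h import *
print(delta([.462,-.223,.267]))
s=status.read_state()
w,kw=cam("wrist"); save("w3",w); np.savez("w3",R=kw[3],t=kw[4],p=s["tool_pos"],r=s["tcp_rot"],im=w)
p=proj(kw,[.462,-.223,.085]); print(p)
x,y=[int(np.clip(v,60,n)) for v,n in zip(p,(450,320))]
A=cv2.resize(w[y-60:y+60,x-60:x+60],(384,384),interpolation=cv2.INTER_CUBIC); print(x,y)
save("w3c",np.hstack([w[:,100:],A]))
```

```text
(5.3667, array([ 0.48185531, -0.14274248,  0.26719859]), array([-0.0021, -0.0827,  0.0001]), array([ 0.6,  0.6, -2.3]), 0.26258535138684685)
[178.52264332 177.51004559]
178 177
```

View pics/w3c.png

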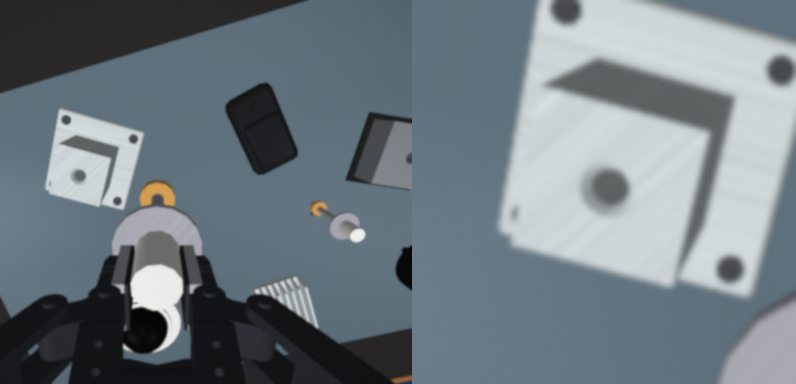

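The bore mouth is at wrist pixel (178.4,175.4). The collar is at about (257,197) and the head top at (255,288).

Run:
```python
from h import *
d=np.load("w3.npz"); _,k=cam("wrist"); k=(*k[:3],d["R"],d["t"])
R=Ro.from_rotvec(d["r"]).as_matrix(); w=d["im"]
M=plane(k,178.4,175.4,.085); print("mouth",M)
hsv=cv2.cvtColor(w,cv2.COLOR_RGB2HSV)
m=((hsv[:,:,1]>130)&(abs(hsv[:,:,0].astype(int)-18)<10)); m[:,:225]=0;m[:,290:]=0;m[230:]=0;m[:160]=0
ys,xs=np.nonzero(m); print(xs.min(),xs.max(),ys.min())
u=(xs.min()+xs.max())/2; v=ys.min()+(xs.max()-xs.min())/2
z=d["p"][2]
for n,uu,vv,tz in (("collar",u,v,.094),("head",255,288,-.026)):
    o,r=ray(k,uu,vv); o=R.T@(o-d["p"]); r=R.T@r; print(n,(uu,vv),o+r*(tz-o[2])/r[2])
print("delta mouth tool", R.T@(M-d["p"]))
```

```text
mouth [ 0.45977636 -0.2223403   0.085     ]
241 274 181
collar (np.float64(257.5), np.float64(197.5)) [0.00381348 0.00125507 0.094     ]
head (255, 288) [ 0.00158348 -0.00034479 -0.026     ]
delta mouth tool [-1.33160216e-04 -8.27870741e-02  1.82115078e-01]
```

apply_moves:
  deltas:
    - [-0.001, -0.02, 0, 0, 0, 0, 1]
    - [-0.002, -0.04, 0, 0, 0, 0, 1]
    - [-0.003, -0.06, 0, 0, 0, 0, 1]
    - [-0.004, -0.075, 0, 0, 0, 0, 1]
    - [-0.004, -0.084, 0.01, 0, 0, 0, 1]
    - [-0.004, -0.084, 0.02, 0, 0, 0, 1]
    - [-0.004, -0.084, 0.03, 0, 0, 0, 1]
    - [-0.004, -0.084, 0.035, 0, 0, 0, 1]

```text
time: 6.13
tool_pos: [0.4628, -0.224, 0.2304]
tcp_rot: [-0.418, -3.11, -0.003]
wrist_force: [0.2, 1.3, -2.8]
width: 0.261
```

apply_moves:
  deltas:
    - [0, 0, 0, 0, 0, 0, 1]
    - [0, 0, 0, 0, 0, 0, 1]

```text
time: 6.3
tool_pos: [0.4635, -0.2246, 0.2323]
tcp_rot: [-0.417, -3.112, -0.001]
wrist_force: [0.8, 0.6, -2.9]
width: 0.262
```

Run:
```python
from h import *
print(delta([.4598,-.2223,.267]))
a,ka=cam("scene"); b,kb=cam("side")
print(proj(ka,[.4598,-.2223,.085]),proj(kb,[.4598,-.2223,.085]))
A=cv2.resize(a[100:200,205:290],None,fx=4.5,fy=4.5,interpolation=cv2.INTER_CUBIC);B=cv2.resize(b[165:265,246:331],None,fx=4.5,fy=4.5,interpolation=cv2.INTER_CUBIC)
save("pre",np.hstack([A,B]))
```

```text
(6.3, array([ 0.46350165, -0.22464505,  0.23226472]), array([ 0.0043,  0.0013, -0.0347]), array([ 0.8,  0.6, -2.9]), 0.2617380863013399)
[248.36086249 170.93379734] [287.74607366 236.01230805]
```

View pics/pre.png

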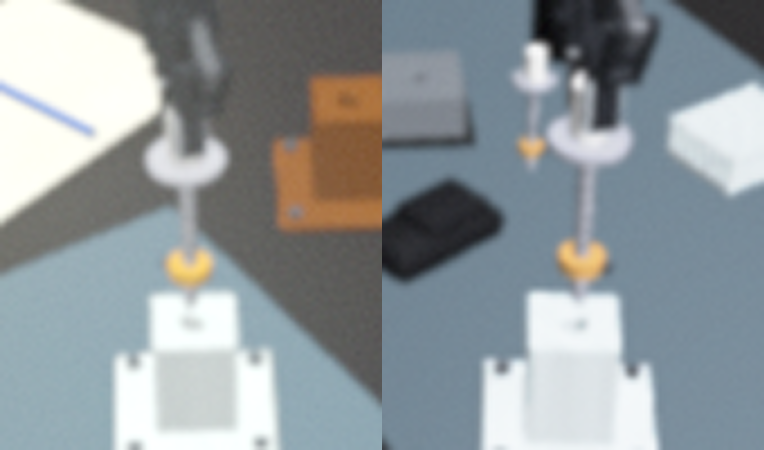

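The tip is just above the bore in both views (scene crop 190,303; side crop 581,299). I'll triangulate the tip, flange and mouth to get the offset and tilt.

Run:
```python
from h import *
_,ka=cam("scene");_,kb=cam("side")
S=lambda x,y:(205+x/4.5,100+y/4.5); D=lambda x,y:(246+(x-382)/4.5,165+y/4.5)
P={}
for n,p,q in (("tip",(190,304),(581,299)),("collar",(189,266),(583,260)),("flange",(187,157),(589,140)),("mouth",(191,323),(577,324))):
    P[n],e=cross(ray(ka,*S(*p)),ray(kb,*D(*q))); print(n,P[n].round(4),round(e,4))
R=Ro.from_rotvec(status.read_state()["tcp_rot"]).as_matrix()
print("tool: mouth-tip",R.T@(P["mouth"]-P["tip"]),"tip-flange",R.T@(P["tip"]-P["flange"]))
```

```text
tip [ 0.4646 -0.2234  0.1   ] 0.003
collar [ 0.4634 -0.2249  0.1312] 0.0027
flange [ 0.4618 -0.226   0.2188] 0.0023
mouth [ 0.4629 -0.2243  0.0817] 0.0018
tool: mouth-tip [ 0.00141547 -0.00132504  0.0182677 ] tip-flange [-0.00184352  0.00328963  0.1187827 ]
```

apply_moves:
  deltas:
    - [0.0005, -0.001, 0.005, 0, 0, 0, 1]
    - [0.001, -0.001, 0.01, 0, 0, 0, 1]
    - [0.001, -0.001, 0.015, 0, 0, 0, 1]
    - [0.001, -0.001, 0.019, 0, 0, 0, 1]
    - [0.001, -0.001, 0.023, 0, 0, 0, 1]
    - [0.001, -0.001, 0.027, 0, 0, 0, 1]
    - [0.001, -0.001, 0.03, 0, 0, 0, 1]
    - [0.001, -0.001, 0.033, 0, 0, 0, 1]

```text
time: 7.17
tool_pos: [0.4625, -0.2261, 0.1999]
tcp_rot: [-0.419, -3.113, -0.001]
wrist_force: [0.5, 2.2, -0.1]
width: 0.261
```

apply_moves:
  deltas:
    - [0, 0, 0, 0, 0, 0, 1]
    - [0, 0, 0, 0, 0, 0, 1]

```text
time: 7.33
tool_pos: [0.4622, -0.226, 0.1996]
tcp_rot: [-0.419, -3.112, -0.001]
wrist_force: [-0.5, 2.0, -4.0]
width: 0.26
```

The tip is in the bore, with about 2 N of side force in +y. I'll ease 1 mm that way and continue down.

apply_moves:
  deltas:
    - [0, 0.001, 0.001, 0, 0, 0, 1]
    - [0, 0.001, 0.003, 0, 0, 0, 1]
    - [0, 0.001, 0.005, 0, 0, 0, 1]
    - [0, 0.001, 0.007, 0, 0, 0, 1]
    - [0, 0.001, 0.009, 0, 0, 0, 1]
    - [0, 0.001, 0.01, 0, 0, 0, 1]

```text
time: 7.83
tool_pos: [0.4629, -0.2256, 0.1902]
tcp_rot: [0.419, 3.113, -0.0]
wrist_force: [0.3, 1.1, 3.8]
width: 0.267
```

apply_moves:
  deltas:
    - [0, 0, 0.001, 0, 0, 0, 1]
    - [0, 0, 0.002, 0, 0, 0, 1]
    - [0, 0, 0.003, 0, 0, 0, 1]
    - [0, 0, 0.004, 0, 0, 0, 1]

```text
time: 8.17
tool_pos: [0.4631, -0.2257, 0.1867]
tcp_rot: [0.419, 3.113, -0.001]
wrist_force: [-0.8, 1.5, 3.6]
width: 0.263
```

The collar has landed: force has stepped from about −2.5 to +3.7 N at a depth of about 29 mm, too shallow for the bottom. I'll continue at 8 mm to about 37 mm depth, then feel in small steps with a soft grip.

apply_moves:
  deltas:
    - [0, 0.0003, 0.001, 0, 0, 0, 1]
    - [0, 0.0003, 0.002, 0, 0, 0, 1]
    - [0, 0.0003, 0.003, 0, 0, 0, 1]
    - [0, 0.0003, 0.004, 0, 0, 0, 1]
    - [0, 0.0003, 0.005, 0, 0, 0, 1]
    - [0, 0.0003, 0.006, 0, 0, 0, 1]
  squeeze: 30

```text
time: 8.67
tool_pos: [0.4629, -0.2254, 0.1802]
tcp_rot: [0.419, 3.113, -0.0]
wrist_force: [-0.7, 0.4, 3.0]
width: 0.263
```

```bash
python3 -c "
from h import *
s=status.read_state();print(s['tool_pos'],s['wrist_force'],s['torque'])"
```

```text
[ 0.46291269 -0.22536553  0.18019185] [-0.71506236  0.39781822  3.03897642] [0.1622094  0.27216066 0.00125415]
```

apply_moves:
  deltas:
    - [0, 0, 0.0005, 0, 0, 0, 1]
    - [0, 0, 0.001, 0, 0, 0, 1]
    - [0, 0, 0.0015, 0, 0, 0, 1]
    - [0, 0, 0.002, 0, 0, 0, 1]

```text
time: 9.0
tool_pos: [0.4629, -0.2253, 0.1783]
tcp_rot: [0.419, 3.113, -0.0]
wrist_force: [-1.2, 1.3, 2.4]
width: 0.266
```

apply_moves:
  deltas:
    - [0, 0, 0.0005, 0, 0, 0, 1]
    - [0, 0, 0.001, 0, 0, 0, 1]
    - [0, 0, 0.0015, 0, 0, 0, 1]
    - [0, 0, 0.002, 0, 0, 0, 1]

```text
time: 9.33
tool_pos: [0.4629, -0.2253, 0.1763]
tcp_rot: [0.419, 3.113, -0.0]
wrist_force: [-1.0, 0.8, 2.7]
width: 0.263
```

apply_moves:
  deltas:
    - [0, 0, 0.0005, 0, 0, 0, 1]
    - [0, 0, 0.001, 0, 0, 0, 1]
    - [0, 0, 0.0015, 0, 0, 0, 1]
    - [0, 0, 0.002, 0, 0, 0, 1]

```text
time: 9.67
tool_pos: [0.4629, -0.2252, 0.1742]
tcp_rot: [-0.419, -3.113, 0.0]
wrist_force: [-1.6, 0.2, 2.7]
width: 0.266
```

apply_moves:
  deltas:
    - [0, 0, 0.0005, 0, 0, 0, 1]
    - [0, 0, 0.001, 0, 0, 0, 1]
    - [0, 0, 0.0015, 0, 0, 0, 1]
    - [0, 0, 0.002, 0, 0, 0, 1]

```text
time: 10.0
tool_pos: [0.4629, -0.2252, 0.1722]
tcp_rot: [-0.419, -3.113, 0.0]
wrist_force: [-1.5, -0.3, 2.5]
width: 0.26
```

apply_moves:
  deltas:
    - [0.0004, 0, 0.0005, 0, 0, 0, 1]
    - [0.0004, 0, 0.001, 0, 0, 0, 1]
    - [0.0004, 0, 0.0015, 0, 0, 0, 1]
    - [0.0004, 0, 0.002, 0, 0, 0, 1]

```text
time: 10.33
tool_pos: [0.4626, -0.2251, 0.1703]
tcp_rot: [0.419, 3.113, -0.0]
wrist_force: [-0.7, -0.1, 2.6]
width: 0.263
```

apply_moves:
  deltas:
    - [0, 0, 0.0005, 0, 0, 0, 1]
    - [0, 0, 0.001, 0, 0, 0, 1]
    - [0, 0, 0.0015, 0, 0, 0, 1]
    - [0, 0, 0.002, 0, 0, 0, 1]

```text
time: 10.67
tool_pos: [0.4627, -0.2252, 0.1686]
tcp_rot: [0.419, 3.113, -0.0]
wrist_force: [-1.1, 1.0, 6.9]
width: 0.264
```

The force rose to 6.9 N and the TCP lagged, so this is probably the bottom. I'll confirm with half a millimetre.

apply_moves:
  deltas:
    - [0, 0, 0.0003, 0, 0, 0, 1]
    - [0, 0, 0.0005, 0, 0, 0, 1]
    - [0, 0, 0.0005, 0, 0, 0, 1]

```text
time: 10.92
tool_pos: [0.4628, -0.2252, 0.1686]
tcp_rot: [0.419, 3.113, -0.0]
wrist_force: [-1.7, 1.2, 6.3]
width: 0.261
```

apply_moves:
  deltas:
    - [0, 0, 0.0003, 0, 0, 0, 1]
    - [0, 0, 0.0007, 0, 0, 0, 1]
    - [0, 0, 0.0007, 0, 0, 0, 1]

```text
time: 11.17
tool_pos: [0.4631, -0.2253, 0.1686]
tcp_rot: [0.419, 3.112, -0.0]
wrist_force: [-2.6, 1.4, 9.2]
width: 0.266
```

The TCP is stopped at 0.1686 while the force climbs to 9 N. To rule out a wedged rod, I'll take off the side load and see whether it goes lower.

apply_moves:
  deltas:
    - [0.0005, 0.0003, 0, 0, 0, 0, 1]
    - [0.001, 0.0005, 0, 0, 0, 0, 1]
    - [0.001, 0.0005, 0, 0, 0, 0, 1]
    - [0.001, 0.0005, 0, 0, 0, 0, 1]

```text
time: 11.5
tool_pos: [0.4627, -0.225, 0.1686]
tcp_rot: [0.419, 3.111, -0.002]
wrist_force: [-0.6, -0.3, 7.3]
width: 0.266
```

The side load is gone and z is unchanged, so this is the bottom, at about 47 mm depth. I'll relax the press, then open.

apply_moves:
  deltas:
    - [0, 0, -0.0005, 0, 0, 0, 1]
    - [0, 0, -0.001, 0, 0, 0, 1]
    - [0, 0, -0.001, 0, 0, 0, 1]

```text
time: 11.75
tool_pos: [0.4622, -0.2248, 0.1686]
tcp_rot: [0.419, 3.112, -0.001]
wrist_force: [0.0, -1.3, 5.8]
width: 0.265
```

apply_moves:
  deltas:
    - [0, 0, 0, 0, 0, 0, 0.7]
    - [0, 0, 0, 0, 0, 0, 0.6]
    - [0, 0, 0, 0, 0, 0, 0.4]
    - [0, 0, 0, 0, 0, 0, 0.2]
    - [0, 0, 0, 0, 0, 0, 0]
    - [0, 0, 0, 0, 0, 0, 0]
    - [0, 0, 0, 0, 0, 0, 0]
    - [0, 0, 0, 0, 0, 0, 0]

```text
time: 12.42
tool_pos: [0.4617, -0.2243, 0.168]
tcp_rot: [-0.419, -3.113, -0.0]
wrist_force: [-0.3, -0.4, -0.5]
width: 0.998
```

Run:
```python
from h import *
print(delta([.4598,-.2223,.267]))
a,_=cam("scene"); b,_=cam("side"); w,_=cam("wrist")
A=cv2.resize(a[100:200,215:280],None,fx=3.8,fy=3.8,interpolation=cv2.INTER_CUBIC);B=cv2.resize(b[165:265,256:321],None,fx=3.8,fy=3.8,interpolation=cv2.INTER_CUBIC)
save("post",np.hstack([A,B,cv2.copyMakeBorder(w[120:,130:400],0,116,0,0,0)]))
```

```text
(12.4167, array([ 0.4616765 , -0.22433153,  0.1680294 ]), array([ 0.0024,  0.0015, -0.099 ]), array([-0.3, -0.4, -0.5]), 0.9980107596324556)
```

View pics/post.png

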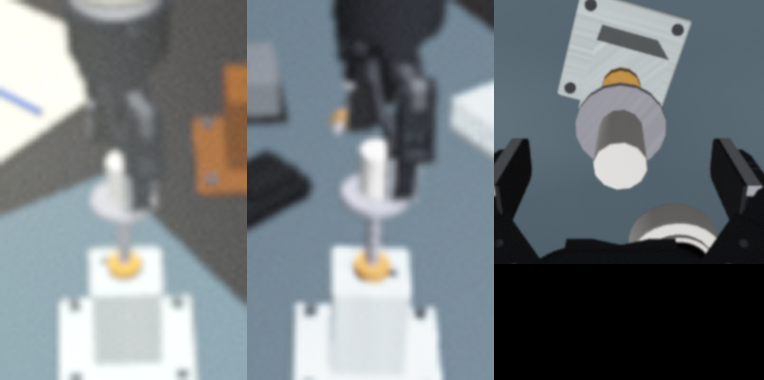

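The gauge stands free with the collar on the mount's top face (scene crop 123,265; side crop 372,265). The fingers are clear of it. I'll retreat straight up.

apply_moves:
  deltas:
    - [0, 0, -0.005, 0, 0, 0, 0]
    - [0, 0, -0.015, 0, 0, 0, 0]
    - [0, 0, -0.03, 0, 0, 0, 0]
    - [0, 0, -0.05, 0, 0, 0, 0]
    - [0, 0, -0.075, 0, 0, 0, 0]
    - [0, 0, -0.1, 0, 0, 0, 0]
    - [0, 0, -0.115, 0, 0, 0, 0]
    - [0, 0, -0.12, 0, 0, 0, 0]

```text
time: 13.23
tool_pos: [0.4634, -0.2253, 0.293]
tcp_rot: [0.418, 3.107, -0.004]
wrist_force: [0.8, -0.0, 0.4]
width: 0.996
```

Run:
```python
from h import *
print(delta([.4598,-.2223,.267]))
a,ka=cam("scene"); b,kb=cam("side")
A=cv2.resize(a[110:200,205:290],None,fx=4.5,fy=4.5,interpolation=cv2.INTER_CUBIC);B=cv2.resize(b[175:265,246:331],None,fx=4.5,fy=4.5,interpolation=cv2.INTER_CUBIC)
save("fin",np.hstack([A,B]))
for z in (.085,.162,.194): print(z,(proj(ka,[.4615,-.2235,z])-[205,110])*4.5,(proj(kb,[.4615,-.2235,z])-[246,175])*4.5+[382,0])
```

```text
(13.2333, array([ 0.46344279, -0.22531812,  0.29302366]), array([0.0045, 0.002 , 0.026 ]), array([ 0.8, -0. ,  0.4]), 0.9964922425355344)
0.085 [192.03033775 274.15565229] [573.2063751 274.799957 ]
0.162 [189.63894334 184.30130714] [579.36823411 173.00913637]
0.194 [188.59313567 145.00608956] [582.06191397 128.51089589]
```

View pics/fin.png

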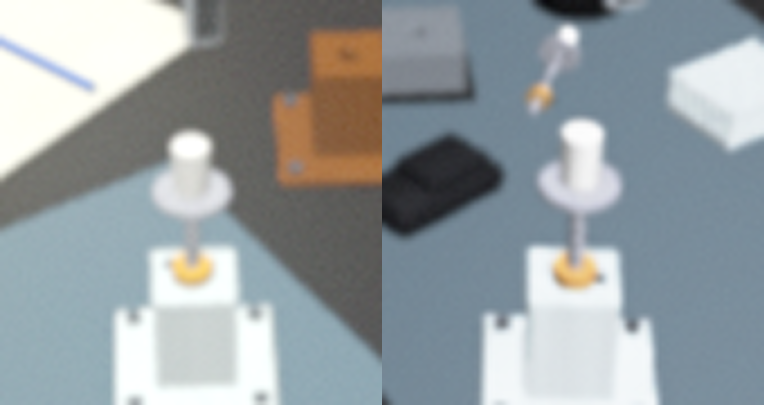

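The gauge is upright, and the head top matches the expected 0.194 m in both views. But in the side view the small look-alike gauge now appears tilted (565,40 to 537,105), where it stood upright before. I'll look closer.

Run:
```python
from h import *
a,ka=cam("scene"); b,kb=cam("side")
r=lambda i:cv2.resize(i,(400,300),interpolation=cv2.INTER_CUBIC)
a0=cv2.imread("pics/scene.png")[:,:,::-1];b0=cv2.imread("pics/side.png")[:,:,::-1]
S=np.s_[210:300,220:340];D=np.s_[135:225,225:345]
save("small",np.vstack([np.hstack([r(a0[S]),r(a[S])]),np.hstack([r(b0[D]),r(b[D])])]))
print(cross(ray(ka,260,244),ray(kb,280,180)))
```

```text
(array([0.59573446, 0.04296503, 0.09163706]), np.float64(0.0018774568639741754))
```

View pics/small.png

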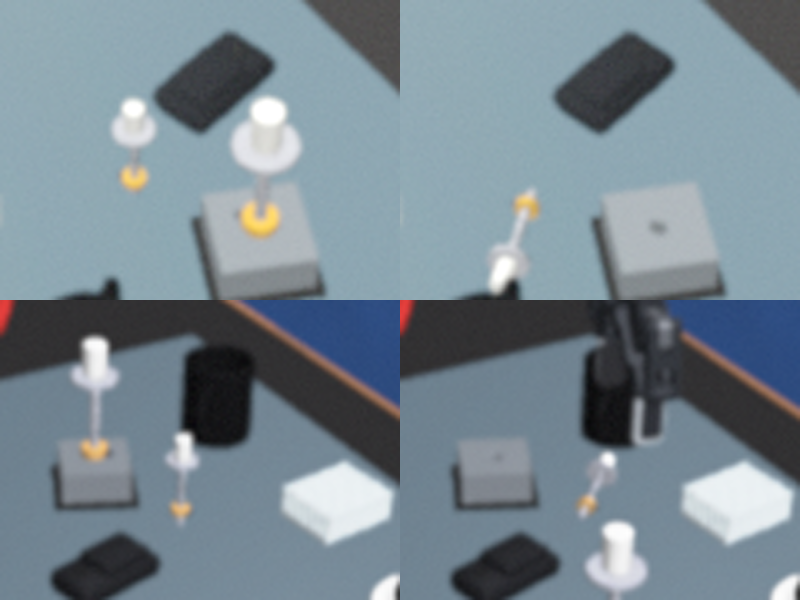

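```bash
python3 -c "
from h import *
print(delta([.46,-.22,.267])); print(job.finish_job())"
```

```text
(13.4333, array([ 0.46121928, -0.22410905,  0.28729761]), array([0.0022, 0.0036, 0.0203]), array([-0.8, -0.3,  0.2]), 0.9982186119982328)
the job is handed in; nothing more can be done
None
```

The gauge is standing in the aluminium mount's bore with its rod on the bottom and its collar on the top face. One thing went wrong nearby: the small look-alike gauge fell over during the run.

- **Insertion:** I took the large gauge from the holder and lowered it into the bore. The collar landed at about 29 mm depth and slid with a drag of about 5–6 N.
- **Bottom contact:** The rod stopped at about 47 mm depth. The tool did not move as I pressed a little further. The reading peaked at 9.2 N, about 6–7 N above the sliding level and below the 25 N limit. Taking off the side load did not let it sink further, so it was not wedged. I then eased off, opened the gripper and moved up clear.
- **Final checks:** In the scene and side views the gauge is upright, with its head top where a 47 mm depth predicts. At hand-in the gripper was open and clear, with the wrist force near zero, 13.4 s into the 50 s allowed.
- **Failed check:** The small gauge that stood on its tip on the mat now lies on its side near the mug's handle. It was still upright at 6.3 s, when the arm was already about 0.3 m away at the mount, and I recorded no contact with it. The cause is unknown. I did not try to stand it up again, because that risked knocking the mug.
- **Other bystanders:** The mouse and heat sink look unmoved. The mug and dome camera were only partly in view in the last pictures, and I saw no sign that they had moved.

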